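# Grease coupler onto the tilted nipple

## Robot

A 6-joint arm with a two-finger parallel gripper is mounted at the origin on a cart in front of the work surface, level with it; the furniture and walls round the work are solid. World frame = base frame: x ahead of the robot, y to its left, z up, the work surface at z = 0. Lengths are in m, angles in rad, forces in N, time in s.
With the tool pointing down it reaches from about 0.3 to 0.75 m from the base axis. Payload 8.5 kg.
Tool frame: the origin (TCP) lies midway between the tips of the shut fingers; the grasp point (between the pads) lies 19 mm behind it (arm.pinch_z is the distance from the TCP to the grasp point, in m); z points along the fingers, x is the direction in which the jaws open and shut, and the axes are right-handed (so a half turn about z gives the same grasp; the last joint's range is limited). The gripper opens to 88 mm and grips with 3 to 60 N. Pads are 18 mm wide; open, the fingers measure 123 mm over their backs; the gripper's body (75 mm by 187 mm) begins 45 mm behind the grasp point.
Start: joints at [1.012, 0.381, 1.297, -0, 1.464, -0.215], TCP at [0.185, 0.518, 0.239] pointing down, gripper open.
Joint ranges: [-3.11, 3.11], [-0.89, 2.33], [0.22, 2.48], [-1.42, 4.56], [0.17, 2.85], [-2.88, 2.88]. Speed limits (rad/s): [2.39, 2.39, 3.14, 3.14, 3.14, 3.14].

## Interface

Orientations are given as a unit quaternion [w, x, y, z].
In Python, from rig import arm gives the robot as it stands.
- The arm moves only by the tool drive_tool, never from a script. Its argument "series" is a list of rows, each a list of 6 numbers: the shift along the tool's x, y, z in mm, then the turn, a rotation vector about the tool's x, y, z in degrees. A call has exactly 5 rows; each row shifts and turns the pose as measured when the row begins, along the tool's axes as they then stand; what a row does not reach is not made up. A row lasts 1/10 s, in which the tool goes at most 50 mm and 8.59 degrees, less where a joint would pass 70% of its speed; a pose out of reach is approached as far as the arm can. A call with a gripper value outside its range is refused whole. "fingers" is the opening, from 0 (shut) to 1 (fully open), set as the call begins (left out, the last holds). The fingers move at their own pace and stop on an object; the grip force is fixed at half the most. Time passes only in rows, so rows that do not move let the fingers close, or fill a call up. It gives the time, the measured TCP pose, the force and the opening at its end, in the units of the state.
- arm.sense(): the state, without advancing time (a new reading comes with each control period).
- arm.grab_frame(name): name is "scene" or "top" or "wrist"; returns (picture, depth): 420x560x3 uint8, red, green, blue; 420x560 float32, m along the optical axis (not along the pixel's ray), 0 where there is no reading.
- arm.get_calibration(name): a dict with "fx", "fy", "cx", "cy" (pixels), "k1" (the pictures are not rectified: a ray, as slopes to the right and down, at radius r is drawn at 1 + k1 r^2 times it, then the intrinsics apply), "extrinsics" (4x4, takes a point from world to camera coordinates). Camera axes: x right, y up, looking along -z (the intrinsics and any distortion apply to the point x, -y, -z); pixel columns grow to the right and rows downward; lengths in m; the calibration is good to about 2 mm. A picture is of the moment at which its call begins: read the wrist's pose just before it. get_calibration takes no time and is no camera call; for the wrist camera it gives the pose at the moment of the call.
- arm.close_job(): hands the job in, once; it reports no verdict.
The state is a dict: "t": time; "qpos": joint angles; "joint_vel": joint speeds; "tau": joint torques, N m; "eef_pos": TCP position; "ee_rot": TCP orientation; "force": force on the tool from outside, world axes, zero at the start; "ft_torque": the same for the moment, N m; "width": opening from 0.0 (shut) to 1.0 (fully open).
Only numpy, scipy, OpenCV 4.12 (cv2) and the standard library are available. Lean on these libraries where they do the work, as an engineer would, in place of code of your own. Each camera call takes 0.05 s, during which the arm holds its last target. There are 200 camera calls.

## Task

Turn the push-on grease coupler counter-clockwise (seen from above) in its bayonet holder, past the spring catch to its stop, and lift it out. Press it squarely onto the bearing block's tilted grease nipple until it snaps over the nipple's head, and on until the spring sleeve is pushed practically all the way down. Finish holding it there, still gripped and pressed against the spring, with the tape roll, vial and tin left where they stand.

Things in the scene. Friction and masses are not known exactly. Their poses are not given: they have to be found in the camera images.
- coupler_grip (a point): The point to grip on the push-on grease coupler, a bare aluminium stick 100 mm long, 250 g, standing mouth down in the holder: on its axis, mid-handle, 56 mm above the mouth face and 44 mm below the top; z points along the axis to the top. The ribbed round handle is 28 mm in diameter from 26 mm above the mouth face to the top; a collar 36 mm in diameter lies just below it
- coupler_mouth (a point): Centre of the coupler's open mouth face (its lower end), z along the axis towards the handle. The bore begins with a funnel 21 mm wide at the face, narrowing over 6 mm to a lip of 14.6 mm inner diameter (6 to 9 mm deep), behind which it is 19 mm wide and ends 32 mm deep
- coupler: The whole coupler; origin and axes as coupler_mouth. Two steel bayonet lugs stick out along its +x and -x to 20 mm from the axis, 4 to 9 mm above the mouth face
- holder: The coupler's holder: a dark steel round bayonet socket fixed to the table, 80 mm across at the foot, 52 mm above it, 21 mm high; origin at the centre of its underside, z up. The mouth face stands on its floor, 6 mm above the table. Two roof pieces on its +x and -x sides (17 to 21 mm above the table) lie over the coupler's lugs and leave only 2 mm of lift
- holder_lock (a point): Where the +x lug is locked: on the holder's x axis, 18 mm from its centre. Lugs start 0 to 7 degrees counter-clockwise (seen from above) of the holder's x axis. Turned counter-clockwise they pass a light spring catch (about 0.03 N m, at 10 to 50 degrees); at 52 to 72 degrees they are clear of the roofs and the coupler lifts straight out; a fixed stop ends the turn at about 73. Clockwise is blocked
- nipple: Steel grease nipple on a grey bearing block (130 mm wide, 64 mm deep, 68 mm high, fixed to the table). Origin on the nipple's axis near the housing's surface; z runs outwards along the nipple, 25 degrees from vertical, leaning to the robot's side. Two spring balls stick out to 9 mm from the axis along y, 30 mm from the origin: the coupler's lip snaps over them with roughly 5 N
- nipple_tip (a point): The nipple's rounded free end, on its axis 42 mm from the nipple's origin; same axes. The nipple is 11 mm in diameter. The coupler has snapped on once its mouth face is less than about 18 mm from the nipple's origin (tip more than 24 mm inside the coupler)
- sleeve (a joint): Aluminium spring sleeve round the nipple, 27 mm in diameter; its flat top is 24 mm from the nipple's origin when up. 0 = up, 0.011 m = fully down at its stop (top 13 mm from the origin). The coupler's mouth face pushes it down; its spring pushes back with 1.8 N at 0, rising 0.9 N per mm to about 12 N fully down
- tape_roll: Bystander: roll of masking tape lying flat, 78 mm across, 25 mm high; origin at the centre of its underside
- vial: Bystander: small glass vial with a screw cap, 27 mm across, 70 mm high; origin at the centre of its underside
- tin: Bystander: round aluminium tin with lid, 64 mm across, 30 mm high; origin at the centre of its underside
Not all that is in view belongs to the job. Of the things that look like the holder, take the one that is farthest to the robot's left at the start.

How it is judged:
On the way, in this order (a step that is already met when the one before it is completed fails the run):
1. the coupler is turned free and lifted out of its holder in the gripper (z of coupler_mouth in the frame of holder above 0.035 m and contact force between the fingers and coupler above 2 N), for 0.1 s.
2. the coupler has snapped squarely over the nipple head (x of coupler_mouth in the frame of nipple between -0.003 and 0.003 m and y of coupler_mouth in the frame of nipple between -0.003 and 0.003 m and angle between the z axis of coupler_mouth and the z axis of nipple, either way round below 0.14 rad and z of coupler_mouth in the frame of nipple below 0.018 m), for 0.1 s.
At the end, for the whole second after the job is handed in: The coupler sits snapped over the nipple, within 3 mm of its axis and 8 degrees of its direction, the sleeve is down at least 8 of its 11 mm under a push of more than 4 N, and the gripper still holds the coupler still (x of coupler_mouth in the frame of nipple between -0.003 and 0.003 m and y of coupler_mouth in the frame of nipple between -0.003 and 0.003 m and angle between the z axis of coupler_mouth and the z axis of nipple, either way round below 0.14 rad and z of coupler_mouth in the frame of nipple below 0.0165 m and value of joint sleeve above 0.008 m and contact force between the fingers and coupler above 2 N and contact force between coupler and nipple above 4 N and contact force between coupler and holder below 0.1 N and linear speed of coupler below 0.02 m/s); the arm keeps its last pose, push and grip.
It fails at once if a bystander (tape roll, vial or tin) is moved more than 30 mm (distance of any of tape_roll, vial, tin from where it was at the start of the episode above 0.03 m).
It also fails if it takes over 48 s, if anything falls off the work surface, if the arm or the gripper's body presses on something with over 40 N, if the wrist force passes 120 N, or if a joint passes its speed limit or range.

## Working session

There is one attempt and no reset: what is moved stays moved. The work goes in short steps, Python scripts to look and compute and a tool call to move; the robot and the scene stay as the last step left them, time stands still between calls to the robot, and variables do not carry over. Pictures are saved under pics/ and viewed, about 8 in all and at most 12, crops included, and the job is handed in when it is done.

Besides the shell and the picture viewer there is one more tool, called after ">>>" as name(argument=value, ...) on one line, values as JSON. drive_tool: Moves the arm, as the interface text tells. Its arguments: {"type":"object","properties":{"series":{"type":"array"},"fingers":{"type":"number"}},"required":["series"]}

```bash
mkdir -p pics; ls
cat > h.py <<'E'
import numpy as np, cv2
from scipy.spatial.transform import Rotation as R
from rig import arm
def grab(n,fn=None):
    c=arm.get_calibration(n); p,d=arm.grab_frame(n)
    if fn: cv2.imwrite('pics/%s.png'%fn,p[:,:,::-1])
    np.savez('%s.npz'%(fn or n),p=p,d=d,E=c['extrinsics'],k=[c['fx'],c['fy'],c['cx'],c['cy'],c['k1']])
    return load(fn or n)
def load(f):
    z=np.load('%s.npz'%f); return z['p'],z['d'],z['E'],z['k']
def rays(uv,E,k):
    uv=np.asarray(uv,float).reshape(-1,1,2)
    K=np.array([[k[0],0,k[2]],[0,k[1],k[3]],[0,0,1]])
    s=cv2.undistortPoints(uv,K,np.array([k[4],0,0,0.]))[:,0]
    dc=np.c_[s[:,0],-s[:,1],-np.ones(len(s))]
    return -E[:3,:3].T@E[:3,3], dc@E[:3,:3]
def onplane(uv,z,E,k):
    o,r=rays(uv,E,k); return o+r*((z-o[2])/r[:,2])[:,None]
def cloud(d,E,k):
    v,u=np.mgrid[:d.shape[0],:d.shape[1]]
    o,r=rays(np.c_[u.ravel(),v.ravel()],E,k)
    return (o+r*d.reshape(-1,1)).reshape(d.shape+(3,))
def proj(P,E,k):
    c=np.atleast_2d(P)@E[:3,:3].T+E[:3,3]; s=np.c_[c[:,0],-c[:,1]]/-c[:,2:]
    s=s*(1+k[4]*(s**2).sum(1))[:,None]; return s*k[:2]+k[2:4]
E
python3 - <<'E'
from h import *
a=grab('scene','s0');b=grab('top','t0')
im=np.hstack([a[0],b[0]])
print(arm.pinch_z,arm.sense())
for x in(a,b): print(-x[2][:3,:3].T@x[2][:3,3],x[3])
E
```

```text
pics
0.0187 {'t': 0.1, 'qpos': array([ 1.01170295e+00,  3.81123326e-01,  1.29813662e+00,  2.82001802e-05,
        1.46359651e+00, -2.15311063e-01]), 'joint_vel': array([-0.00014899, -0.00091261, -0.0023127 ,  0.00251517,  0.00147072,
       -0.00057412]), 'tau': array([ 4.39201860e-03, -4.38649249e+01, -2.24913239e+01,  7.15457252e-02,
        3.42097110e-02, -6.57034934e-05]), 'eef_pos': array([0.18524817, 0.51760819, 0.23821866]), 'ee_rot': array([ 2.32101496e-04,  8.17634641e-01,  5.75737088e-01, -5.87896773e-04]), 'force': array([ 0.49522003,  0.13220059, -0.29745004]), 'ft_torque': array([-0.06354827,  0.0010489 ,  0.03540399]), 'width': 0.9988777024777135}
[-0.12527317  0.0294603   0.76240118] [ 4.77640306e+02  4.77640306e+02  2.81184864e+02  2.12933710e+02
 -1.51519456e-01]
[ 0.41651603 -0.0548916   0.98654305] [ 4.23754468e+02  4.23754468e+02  2.77985698e+02  2.10479547e+02
 -6.53651403e-02]
```

View pics/s0.png

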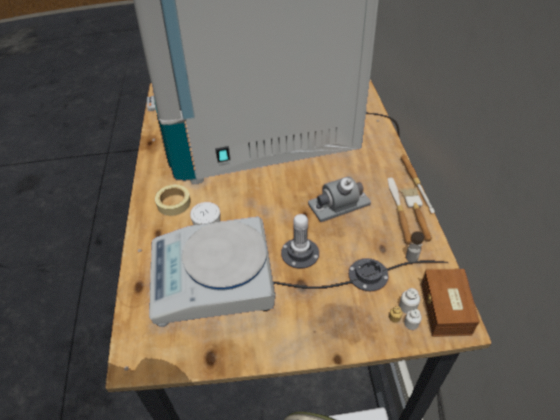

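View pics/t0.png

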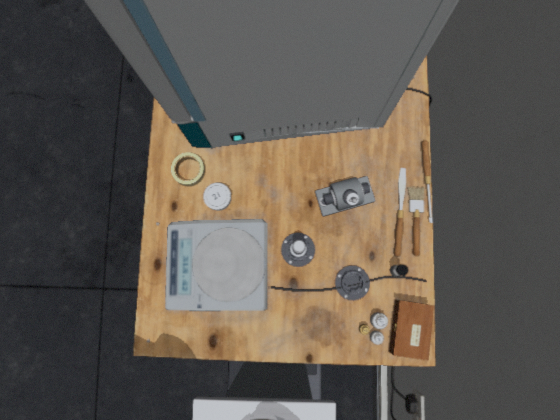

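Run:
```python
from h import *
for n,boxes in(('t0',{'coupler':(278,318,228,270),'fake':(330,372,262,302),'block':(312,378,170,218),'tape':(165,210,148,190),'tin':(200,236,180,214),'vial':(388,412,258,280),'scale':(160,272,215,315)}),('s0',{'coupler':(280,322,205,270),'block':(305,372,170,220)})):
    p,d,E,k=load(n); C=cloud(d,E,k)
    for nm,(u0,u1,v0,v1) in boxes.items():
        q=C[v0:v1,u0:u1].reshape(-1,3); q=q[(d[v0:v1,u0:u1].ravel()>0)]
        t=q[q[:,2]>.012]
        print(n,nm,'med',np.median(t,0).round(4),'max',t.max(0).round(3),'min',t.min(0).round(3),len(t))
        if nm=='coupler':
            for a,b in((.012,.025),(.03,.06),(.06,.09),(.09,.103),(.1,.12)):
                s=t[(t[:,2]>a)&(t[:,2]<b)]
                if len(s): print(a,b,len(s),((s.max(0)+s.min(0))/2).round(4),np.ptp(s,axis=0).round(3))
        if nm=='block':
            for a,b in((.0,.03),(.03,.06),(.06,.075),(.075,.09),(.09,.1),(.1,.12)):
                s=t[(t[:,2]>a)&(t[:,2]<b)]
                if len(s): print(a,b,len(s),s.mean(0).round(4),((s.max(0)+s.min(0))/2).round(4),np.ptp(s,axis=0).round(3))
    tb=C[330:350,180:250] if n=='t0' else C[330:345,150:250]
    print('table z',np.median(tb[...,2]))
    hi=C[(C[...,2]>.15)]; print('cabinet min x',np.percentile(hi[:,0],[0.1,1,5]),'zmax',hi[:,2].max())
p,d,E,k=load('t0')
a=cv2.resize(p[165:300,280:380],None,fx=5,fy=4.4,interpolation=cv2.INTER_CUBIC)
p2=load('s0')[0]; b=cv2.resize(p2[165:300,280:380],None,fx=3,fy=4.4,interpolation=cv2.INTER_CUBIC)
cv2.imwrite('pics/c0.png',np.hstack([a,b])[:,:800,::-1])
```

```text
t0 coupler med [ 0.4848 -0.0711  0.0309] max [ 0.513 -0.046  0.109] min [ 0.452 -0.096  0.013] 383
0.012 0.025 172 [ 0.4824 -0.0709  0.0191] [0.061 0.05  0.011]
0.03 0.06 45 [ 0.4846 -0.0717  0.0438] [0.027 0.034 0.027]
0.06 0.09 12 [ 0.4784 -0.071   0.0756] [0.008 0.023 0.027]
0.09 0.103 43 [ 0.4882 -0.0716  0.0966] [0.025 0.025 0.013]
0.1 0.12 131 [ 0.4881 -0.0715  0.1046] [0.025 0.025 0.009]
t0 fake med [ 0.4126 -0.1969  0.0204] max [ 0.44  -0.17   0.027] min [ 0.388 -0.222  0.012] 236
t0 block med [ 0.6082 -0.1743  0.0515] max [ 0.662 -0.112  0.103] min [ 0.568 -0.25   0.012] 1441
0.0 0.03 422 [ 0.6069 -0.171   0.0148] [ 0.6149 -0.1809  0.0193] [0.094 0.138 0.015]
0.03 0.06 469 [ 0.6099 -0.1759  0.0487] [ 0.6141 -0.181   0.0451] [0.073 0.105 0.03 ]
0.06 0.075 410 [ 0.6156 -0.1791  0.066 ] [ 0.6129 -0.1801  0.0674] [0.055 0.067 0.015]
0.075 0.09 101 [ 0.5968 -0.1848  0.0833] [ 0.598  -0.1865  0.0826] [0.032 0.026 0.015]
0.09 0.1 30 [ 0.5917 -0.1861  0.0945] [ 0.5936 -0.1844  0.095 ] [0.021 0.021 0.01 ]
0.1 0.12 9 [ 0.588  -0.1881  0.1013] [ 0.5881 -0.1875  0.1017] [0.007 0.004 0.0
[... 884 characters left out ...]
0.5943 -0.1725  0.0437] max [ 0.641 -0.082  0.108] min [ 0.486 -0.251  0.012] 1531
0.0 0.03 553 [ 0.5962 -0.1711  0.0172] [ 0.6011 -0.1819  0.021 ] [0.067 0.137 0.018]
0.03 0.06 586 [ 0.5972 -0.1757  0.0462] [ 0.6082 -0.1824  0.0451] [0.063 0.105 0.03 ]
0.06 0.075 259 [ 0.6066 -0.1767  0.0658] [ 0.613  -0.1822  0.0674] [0.055 0.066 0.015]
0.075 0.09 93 [ 0.5915 -0.1862  0.0829] [ 0.5976 -0.1885  0.0826] [0.032 0.025 0.015]
0.09 0.1 21 [ 0.5885 -0.1867  0.0949] [ 0.5932 -0.1864  0.0952] [0.021 0.012 0.009]
0.1 0.12 19 [ 0.5401 -0.1397  0.1031] [ 0.538  -0.1376  0.1042] [0.105 0.111 0.008]
table z -0.000141245753787822
cabinet min x [-0.12527317 -0.12527317  0.24520912] zmax 0.7624011825633014
```

View pics/c0.png

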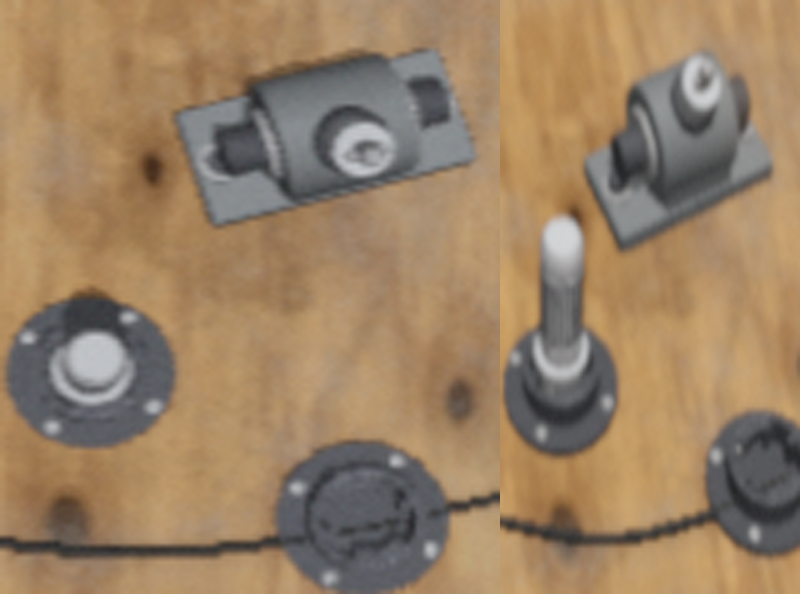

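Candidates: the dark holder at scene (300,252) / top (298,249), with the coupler in it and on the left, and the look-alike empty socket at scene (369,273) / top (352,282), on the right. I take the left one with the coupler; the crop shows the coupler standing in it. The nipple is on the block at top (352,198).

>>> drive_tool(series=[[-30,32,0,0,0,0],[-30,32,0,0,0,0],[-30,32,0,0,0,0],[-30,32,0,0,0,0],[-30,32,0,0,0,0]], fingers=0.55)

```text
t: 0.6
eef_pos: [0.2858, 0.3191, 0.2359]
ee_rot: [0.0, 0.815, 0.579, -0.002]
force: [0.8, -1.2, 0.0]
width: 0.569
```

>>> drive_tool(series=[[-31,33,0,0,0,0],[-31,33,0,0,0,0],[-31,33,0,0,0,0],[-31,33,0,0,0,0],[-31,33,0,0,0,0]])

```text
t: 1.1
eef_pos: [0.3922, 0.1098, 0.2358]
ee_rot: [0.0, 0.815, 0.58, -0.002]
force: [0.2, 0.6, 0.4]
width: 0.55
```

>>> drive_tool(series=[[-25,27,0,0,0,0],[-25,27,0,0,0,0],[-25,27,0,0,0,0],[-25,27,0,0,0,0],[0,0,0,0,0,8]])

```text
t: 1.6
eef_pos: [0.4644, -0.0309, 0.2348]
ee_rot: [-0.0, 0.855, 0.518, -0.003]
force: [-0.7, -0.2, -0.1]
width: 0.551
```

>>> drive_tool(series=[[0,0,0,0,0,8.5],[0,0,0,0,0,8.5],[0,0,0,0,0,8.5],[0,0,0,0,0,8.5],[0,0,0,0,0,8.5]])

```text
t: 2.1
eef_pos: [0.464, -0.0326, 0.2328]
ee_rot: [-0.0, 0.986, 0.168, -0.005]
force: [-0.5, -0.5, -0.8]
width: 0.548
```

>>> drive_tool(series=[[0,0,0,0,0,8.5],[0,0,0,0,0,8.5],[0,0,0,0,0,8.5],[0,0,0,0,0,8.5],[0,0,0,0,0,8.5]])

```text
t: 2.6
eef_pos: [0.4631, -0.0323, 0.2314]
ee_rot: [0.001, 0.979, -0.205, -0.006]
force: [-0.0, -0.2, 0.4]
width: 0.554
```

Run:
```python
from h import *
p,d,E,k=grab('wrist','w1')
print(-E[:3,:3].T@E[:3,3],E[:3,:3].round(3),k, proj([[.487,-.0725,.106],[.588,-.187,.102]],E,k))
C=cloud(d,E,k); print(C[...,2].min(),C[...,2].max())
s=C[(C[...,2]>.1)&(C[...,2]<.112)]
s=s[np.hypot(s[:,0]-.487,s[:,1]+.0725)<.03]
print(len(s),s.mean(0),(s.max(0)+s.min(0))/2,np.ptp(s,axis=0))
```

```text
[0.49125445 0.02841457 0.37721653] [[ 0.916 -0.401 -0.014]
 [ 0.383  0.886 -0.262]
 [ 0.117  0.235  0.965]] [ 2.91313893e+02  2.91313893e+02  2.76751715e+02  2.07775227e+02
 -4.22452642e-02] [[317.678234   228.18300383]
 [444.50693556 284.47392171]]
-0.8081236950136077 0.37721653272587136
550 [ 0.48878884 -0.06984595  0.10446181] [ 0.48861297 -0.07081638  0.10395264] [0.02712792 0.02625449 0.0078685 ]
```

View pics/w1.png

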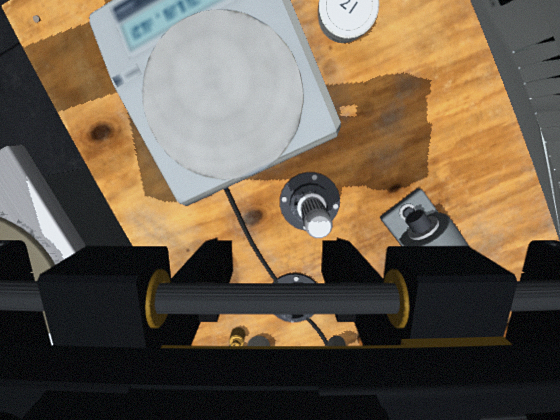

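```bash
cat >> h.py <<'E'
def pose():
    s=arm.sense(); q=s['ee_rot']; return s['eef_pos'],R.from_quat([q[1],q[2],q[3],q[0]]),s
def delta(p_t,z_t,yaw_keep=True,x_t=None):
    """tool-frame shift (mm) and rotvec (deg) to bring TCP to p_t with tool z along z_t (min. turn)"""
    p,r,s=pose(); z=r.apply([0,0,1]); z_t=np.array(z_t,float)/np.linalg.norm(z_t)
    ax=np.cross(z,z_t); n=np.linalg.norm(ax); rv=ax/n*np.arctan2(n,z@z_t) if n>1e-9 else ax
    if x_t is not None:
        y=np.cross(z_t,x_t); y/=np.linalg.norm(y); T=R.from_matrix(np.c_[np.cross(y,z_t),y,z_t]); rt=(r.inv()*T).as_rotvec()
    else: rt=r.inv().apply(rv)
    print('t',round(s['t'],2),'shift mm',(r.inv().apply(np.array(p_t)-p)*1e3).round(1),'turn deg',np.degrees(rt).round(2),'F',s['force'].round(1),'M',s['ft_torque'].round(2),'w',round(s['width'],3),'z',z.round(4),'x',r.apply([1,0,0]).round(3),'p',p.round(4))
E
python3 -c "
from h import *
delta([.4882,-.0716,.044],[0,0,-1])
"
```

```text
t 2.65 shift mm [ 41.2  24.6 187. ] turn deg [0.33 0.69 0.  ] F [-0.2  0.4  0.6] M [-0.08  0.09 -0.01] w 0.546 z [-1.340e-02 -3.000e-04 -9.999e-01] x [ 0.913 -0.407 -0.012] p [ 0.4632 -0.0323  0.2314]
```

>>> drive_tool(series=[[20,12,0,0.3,0.7,0],[18,12,20,0,0,0],[0,0,20,0,0,0],[0,0,20,0,0,0],[0,0,0,0,0,0]])

```text
t: 3.15
eef_pos: [0.4889, -0.071, 0.169]
ee_rot: [0.0, 0.98, -0.201, 0.0]
force: [-0.1, 0.2, 0.7]
width: 0.548
```

Run:
```python
from h import *
delta([.4882,-.0716,.044],[0,0,-1])
p,d,E,k=grab('wrist','w2')
C=cloud(d,E,k)
s=C[(C[...,2]>.1)&(C[...,2]<.112)]
s=s[np.hypot(s[:,0]-.487,s[:,1]+.0725)<.03]
print(len(s),s.mean(0),(s.max(0)+s.min(0))/2,np.ptp(s,axis=0))
```

```text
t 3.15 shift mm [ -0.4   0.7 125. ] turn deg [ 0.01 -0.03  0.  ] F [-0.1  0.2  0.7] M [-0.04  0.06 -0.  ] w 0.548 z [ 3.e-04 -4.e-04 -1.e+00] x [ 0.919 -0.394  0.   ] p [ 0.4889 -0.071   0.169 ]
943 [ 0.4894596  -0.07014936  0.10443949] [ 0.4890417  -0.07122343  0.10383105] [0.02758713 0.0276743  0.00742188]
```

View pics/w2.png

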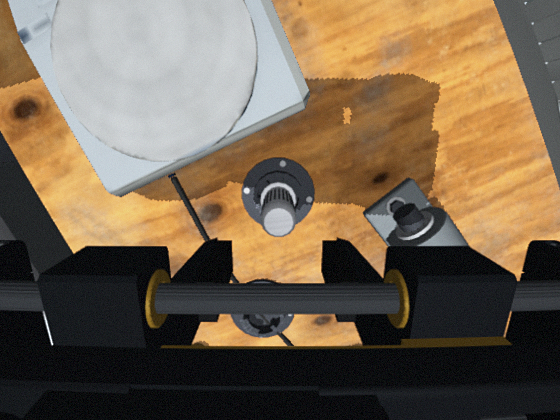

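>>> drive_tool(series=[[0,0.3,30,0,0,0],[0,0,30,0,0,0],[0,0,30,0,0,0],[0,0,20,0,0,0],[0,0,8,0,0,0]])

```text
t: 3.7
eef_pos: [0.4943, -0.0727, 0.0557]
ee_rot: [0.002, 0.98, -0.197, 0.008]
force: [-0.2, -0.4, 0.6]
width: 0.553
```

```bash
python3 -c "
from h import *
delta([.4887,-.0714,.046],[0,0,-1])
"
```

```text
t 3.7 shift mm [-5.8  0.9  9.6] turn deg [-0.01 -0.95  0.  ] F [-0.2 -0.4  0.6] M [-0.07  0.08  0.02] w 0.553 z [ 0.0153 -0.0063 -0.9999] x [ 0.922 -0.386  0.017] p [ 0.4943 -0.0727  0.0557]
```

>>> drive_tool(series=[[-4,0.5,4,0,-0.9,0],[-2,0.4,4,0,0,0],[0,0,1,0,0,0],[0,0,0,0,0,0],[0,0,0,0,0,0]])

```text
t: 4.2
eef_pos: [0.4899, -0.0717, 0.0495]
ee_rot: [0.0, 0.981, -0.196, 0.002]
force: [0.3, -0.2, 0.2]
width: 0.549
```

```bash
python3 -c "
from h import *
delta([.4887,-.0714,.046],[0,0,-1])
"
```

```text
t 4.2 shift mm [-1.2  0.2  3.5] turn deg [-0.01 -0.29  0.  ] F [ 0.3 -0.2  0.2] M [-0.09  0.11  0.02] w 0.549 z [ 0.0047 -0.0017 -1.    ] x [ 0.923 -0.384  0.005] p [ 0.4899 -0.0717  0.0495]
```

>>> drive_tool(series=[[-1,0.3,3.5,0,-0.3,0],[0,0,0,0,0,0],[0,0,0,0,0,0],[0,0,0,0,0,0],[0,0,0,0,0,0]])

```text
t: 4.7
eef_pos: [0.4892, -0.0717, 0.0465]
ee_rot: [-0.0, 0.981, -0.196, 0.0]
force: [-0.7, -0.8, 0.0]
width: 0.554
```

>>> drive_tool(series=[[0,0,0,0,0,0],[0,0,0,0,0,0],[0,0,0,0,0,0],[0,0,0,0,0,0],[0,0,0,0,0,0]], fingers=0)

```text
t: 5.2
eef_pos: [0.4892, -0.0717, 0.0465]
ee_rot: [-0.0, 0.981, -0.196, 0.0]
force: [-1.0, -0.1, -0.3]
width: 0.308
```

```bash
python3 -c "
from h import *
delta([.4887,-.0714,.046],[0,0,-1])
"
```

```text
t 5.2 shift mm [-0.6 -0.1  0.5] turn deg [-0.01 -0.05  0.  ] F [-1.  -0.1 -0.3] M [-0.11  0.08  0.  ] w 0.308 z [ 9.e-04 -1.e-04 -1.e+00] x [ 0.923 -0.384  0.001] p [ 0.4892 -0.0717  0.0465]
```

Gripped (27 mm opening). Now turn counter-clockwise (negative about tool z).

>>> drive_tool(series=[[0,0,0,0,0,-5],[0,0,0,0,0,-5],[0,0,0,0,0,-5],[0,0,0,0,0,-5],[0,0,0,0,0,-5]])

```text
t: 5.7
eef_pos: [0.4893, -0.0732, 0.0465]
ee_rot: [0.002, 1.0, 0.029, 0.0]
force: [-0.9, -1.0, 1.0]
width: 0.314
```

```bash
python3 -c "
from h import *
delta([.4892,-.0717,.0465],[0,0,-1])
"
```

```text
t 5.7 shift mm [ 0.  -1.5 -0. ] turn deg [ 0.18 -0.04 -0.  ] F [-0.9 -1.   1. ] M [-0.23  0.14 -0.06] w 0.314 z [ 8.0e-04 -3.1e-03 -1.0e+00] x [0.998 0.058 0.001] p [ 0.4893 -0.0732  0.0465]
```

>>> drive_tool(series=[[0,-0.6,0,0,0,-5],[0,-0.4,0,0,0,-5],[0,0,0,0,0,-5],[0,0,0,0,0,-5],[0,0,0,0,0,-5]])

```text
t: 6.2
eef_pos: [0.489, -0.0731, 0.0465]
ee_rot: [0.002, 0.967, 0.254, -0.0]
force: [0.8, -0.2, 0.9]
width: 0.309
```

```bash
python3 -c "
from h import *
delta([.4892,-.0717,.0465],[0,0,-1])
"
```

```text
t 6.2 shift mm [ 0.8 -1.1 -0. ] turn deg [0.23 0.1  0.  ] F [ 0.8 -0.2  0.9] M [0.09 0.08 0.03] w 0.309 z [ 4.0e-04 -4.4e-03 -1.0e+00] x [ 0.871  0.491 -0.002] p [ 0.489  -0.0731  0.0465]
```

>>> drive_tool(series=[[0.3,-0.5,0,0,0,-4],[0,0,0,0.2,0,-4],[0,0,0,0,0,-3],[0,0,0,0,0,0],[0,0,0,0,0,0]])

```text
t: 6.7
eef_pos: [0.4892, -0.0725, 0.0465]
ee_rot: [0.0, 0.937, 0.349, -0.001]
force: [-0.8, -0.1, 0.1]
width: 0.31
```

```bash
python3 -c "
from h import *
delta([.4892,-.0717,.0465],[0,0,-1])
"
```

```text
t 6.7 shift mm [ 0.6 -0.6 -0. ] turn deg [ 0.02  0.12 -0.  ] F [-0.8 -0.1  0.1] M [-0.06  0.07 -0.07] w 0.31 z [-0.0013 -0.0015 -1.    ] x [ 0.756  0.655 -0.002] p [ 0.4892 -0.0725  0.0465]
```

>>> drive_tool(series=[[0,0,0,0,0,-2],[0,0,0,0,0,-2],[0,0,0,0,0,0],[0,0,0,0,0,0],[0,0,0,0,0,0]])

```text
t: 7.2
eef_pos: [0.4889, -0.0726, 0.0465]
ee_rot: [0.0, 0.925, 0.38, -0.001]
force: [-0.3, 0.5, -0.5]
width: 0.312
```

```bash
python3 -c "
from h import *
delta([.4892,-.0717,.0465],[0,0,-1])
"
```

```text
t 7.2 shift mm [ 0.8 -0.4 -0. ] turn deg [-0.01  0.14 -0.  ] F [-0.3  0.5 -0.5] M [-0.02  0.04 -0.09] w 0.312 z [-0.0018 -0.0016 -1.    ] x [ 0.712  0.702 -0.002] p [ 0.4889 -0.0726  0.0465]
```

>>> drive_tool(series=[[0,0,0,0,0,-2],[0,0,0,0,0,-2],[0,0,0,0,0,0],[0,0,0,0,0,0],[0,0,0,0,0,0]])

```text
t: 7.7
eef_pos: [0.4889, -0.0727, 0.0465]
ee_rot: [0.0, 0.913, 0.409, -0.001]
force: [-1.2, -0.5, 0.7]
width: 0.311
```

```bash
python3 -c "
from h import *
delta([.4892,-.0717,.0465],[0,0,-1])
"
```

```text
t 7.7 shift mm [ 0.9 -0.4  0. ] turn deg [-0.03  0.11 -0.  ] F [-1.2 -0.5  0.7] M [-0.14  0.12 -0.46] w 0.311 z [-0.0017 -0.001  -1.    ] x [ 0.665  0.746 -0.002] p [ 0.4889 -0.0727  0.0465]
```

The turn moment jumped to 0.46 N m, so this is the stop. I ease back 3° and lift gently.

>>> drive_tool(series=[[0,0,0,0,0,3],[0,0,0,0,0,0.5],[0,0,-3,0,0,0],[0,0,-3,0,0,0],[0,0,0,0,0,0]])

```text
t: 8.2
eef_pos: [0.4889, -0.0725, 0.0526]
ee_rot: [0.0, 0.924, 0.381, -0.001]
force: [-0.5, -0.1, -1.1]
width: 0.309
```

```bash
python3 -c "
from h import *
delta([.4892,-.0717,.0465],[0,0,-1])
"
```

```text
t 8.2 shift mm [ 0.8 -0.3  6.1] turn deg [-0.05  0.14 -0.  ] F [-0.5 -0.1 -1.1] M [-0.02 -0.01 -0.04] w 0.309 z [-0.0023 -0.0011 -1.    ] x [ 0.709  0.705 -0.002] p [ 0.4889 -0.0725  0.0526]
```

>>> drive_tool(series=[[0,0,-20,0,0,0],[0,0,-25,0,0,0],[0,0,-30,0,0,0],[0,0,-30,0,0,0],[0,0,0,0,0,0]])

```text
t: 8.7
eef_pos: [0.4883, -0.072, 0.1606]
ee_rot: [-0.001, 0.924, 0.383, -0.003]
force: [-0.9, -0.0, -2.6]
width: 0.313
```

Run:
```python
from h import *
delta([.4892,-.0717,.0465],[0,0,-1])
a=grab('scene','s1');b=grab('top','t1')
for n,c0 in(('t1',(0.6130,-0.18)),('s1',(0.613,-.18))):
    p,d,E,k=load(n); C=cloud(d,E,k)
    m=(C[...,2]>.008)&(C[...,2]<.12)&(abs(C[...,0]-.61)<.07)&(abs(C[...,1]+.18)<.09)
    q=C[m].astype(np.float32)
    print(n,'rect',cv2.minAreaRect((q[:,:2]*1000).astype(np.float32)))
    hi=q[q[:,2]>.072]; print('hi',len(hi),hi.mean(0))
    # cylinder housing (z .05-.07) principal axis
    for a_,b_ in((.078,.084),(.084,.088),(.088,.093),(.093,.098),(.098,.104)):
        s=hi[(hi[:,2]>a_)&(hi[:,2]<b_)]
        if len(s): print(a_,len(s),s.mean(0).round(4),((s.max(0)+s.min(0))/2).round(4),np.ptp(s,axis=0).round(4))
    c=proj([[.592,-.187,.094]],E,k)[0]; print('proj',c)
    u,v=c.astype(int); cr=p[v-22:v+22,u-26:u+26]
    cv2.imwrite('n_%s.png'%n,cv2.resize(cr,None,fx=7.5,fy=7.5,interpolation=cv2.INTER_CUBIC)[:,:,::-1]); print('crop origin',u-26,v-22)
cv2.imwrite('pics/n1.png',np.hstack([cv2.imread('n_t1.png'),cv2.imread('n_s1.png')]))
```

```text
t 8.7 shift mm [  1.3   0.8 114.1] turn deg [-0.22  0.22  0.  ] F [-0.9 -0.  -2.6] M [-0.03  0.02  0.07] w 0.313 z [-0.0055  0.     -1.    ] x [ 0.707  0.707 -0.004] p [ 0.4883 -0.072   0.1606]
t1 rect ((613.8035278320312, -181.8602294921875), (66.76759338378906, 130.90203857421875), 17.256031036376953)
hi 165 [ 0.5972579  -0.18490385  0.08496178]
0.078 33 [ 0.592  -0.1883  0.0812] [ 0.5967 -0.1882  0.0809] [0.0294 0.0213 0.0055]
0.084 40 [ 0.5961 -0.1836  0.0862] [ 0.5944 -0.1866  0.0862] [0.022  0.0239 0.0036]
0.088 28 [ 0.5976 -0.1855  0.0903] [ 0.5957 -0.1858  0.0904] [0.018  0.0191 0.0048]
0.093 10 [ 0.5902 -0.1864  0.0958] [ 0.589  -0.1873  0.0956] [0.0113 0.0105 0.0046]
0.098 14 [ 0.5874 -0.1887  0.1008] [ 0.5876 -0.1885  0.1007] [0.0088 0.0066 0.0051]
proj [352.26519714 198.34536189]
crop origin 326 176
s1 rect ((612.69677734375, -182.40928649902344), (65.30133056640625, 129.0919647216797), 14.0892915725708)
hi 35 [ 0.58708686 -0.19230732  0.08053344]
0.078 26 [ 0.5876 -0.1931  0.0812] [ 0.588  -0.1921  0.0812] [0.0145 0.017  0.0054]
0.084 2 [ 0.5924 -0.199   0.085 ] [ 0.5924 -0.199   0.085 ] [0.0011 0.0023 0.0016]
proj [346.30493721 180.97990251]
crop origin 320 158
```

View pics/n1.png

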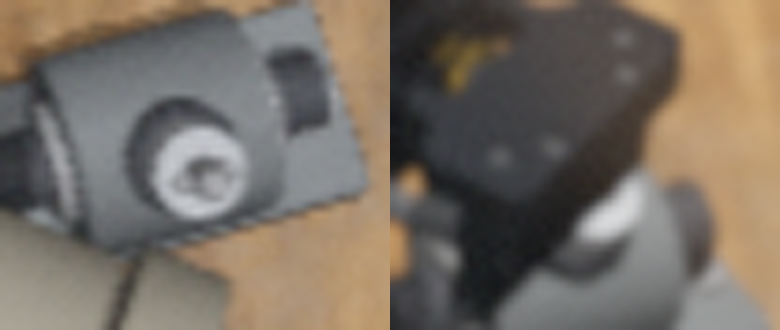

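Run:
```python
from h import *
ob=[]
for n,(u,v) in(('t0',(352,199)),('s0',(347,184))):
    p,d,E,k=load(n); g=cv2.cvtColor(p,cv2.COLOR_RGB2GRAY)
    w=14; cr=cv2.resize(g[v-w:v+w,u-w:u+w],None,fx=4,fy=4,interpolation=cv2.INTER_CUBIC)
    for th in(140,155):
        m=(cr>th).astype(np.uint8); cs,_=cv2.findContours(m,cv2.RETR_EXTERNAL,cv2.CHAIN_APPROX_NONE)
        c=max(cs,key=cv2.contourArea); e=cv2.fitEllipse(cv2.convexHull(c))
        print(n,th,'ellipse px',((np.array(e[0])+.5)/4-.5+[u-w,v-w]).round(2),(np.array(e[1])/4).round(1),round(e[2]))
    px=(np.array(e[0])+.5)/4-.5+[u-w,v-w]
    o,r=rays([px],E,k); ob.append((o,r[0]/np.linalg.norm(r[0])))
    for z in(.084,.086,.088): print(z,onplane([px],z,E,k)[0].round(4))
A=sum(np.eye(3)-np.outer(r,r) for o,r in ob); b=sum((np.eye(3)-np.outer(r,r))@o for o,r in ob)
X=np.linalg.solve(A,b); print('triang',X.round(4),[np.linalg.norm((np.eye(3)-np.outer(r,r))@(X-o))*1e3 for o,r in ob])
# depth: annulus plane fit in both: points near X
n0=np.array([-.963*np.sin(np.radians(25)),-.27*np.sin(np.radians(25)),np.cos(np.radians(25))])
for n in('t0','s0'):
    p,d,E,k=load(n); C=cloud(d,E,k).reshape(-1,3); C=C[np.linalg.norm(C-X,axis=1)<.04]
    h=(C-X)@n0; rad=np.linalg.norm((C-X)-np.outer(h,n0),axis=1)
    an=(rad<12.5e-3)&(rad>6.5e-3)&(abs(h)<.012); print(n,'annulus h',np.median(h[an]).round(4),an.sum(),'tip h',np.sort(h[(rad<.008)])[-6:].round(4), 'tip lateral',(C[(h>.012)&(rad<.012)]-X).mean(0).round(4),(h>.012).sum())
```

```text
t0 140 ellipse px [352.45 198.42] [11.9 13. ] 63
t0 155 ellipse px [352.32 198.46] [11.5 12.2] 52
0.084 [ 0.5937 -0.1886  0.084 ]
0.086 [ 0.5933 -0.1883  0.086 ]
0.088 [ 0.5929 -0.188   0.088 ]
s0 140 ellipse px [346.75 175.42] [27.6 31. ] 113
s0 155 ellipse px [342.6 178.1] [17.2 26.6] 132
0.084 [ 0.6128 -0.1845  0.084 ]
0.086 [ 0.6106 -0.1838  0.086 ]
0.088 [ 0.6085 -0.1832  0.088 ]
triang [ 0.5903 -0.1818  0.1045] [np.float64(3.765015866305254), np.float64(3.7650158663052204)]
t0 annulus h -0.0023 16 tip h [-0.0037 -0.0036 -0.002  -0.0018 -0.0018  0.0009] tip lateral [nan nan nan] 0
s0 annulus h -0.0035 20 tip h [-0.0082 -0.0056 -0.0056 -0.004  -0.0037 -0.001 ] tip lateral [nan nan nan] 0<stdin>:20: RuntimeWarning: Mean of empty slice.
  ret = um.true_divide(
```

Run:
```python
from h import *
ob=[]
for n,(u,v) in(('t0',(352,199)),('s0',(347,184))):
    p,d,E,k=load(n); hsv=cv2.cvtColor(p,cv2.COLOR_RGB2HSV)
    w=14; cr=cv2.resize(hsv[v-w:v+w,u-w:u+w],None,fx=4,fy=4,interpolation=cv2.INTER_CUBIC)
    m=((cr[...,2]>150)&(cr[...,1]<45)).astype(np.uint8); cs,_=cv2.findContours(m,cv2.RETR_EXTERNAL,cv2.CHAIN_APPROX_NONE)
    c=max(cs,key=cv2.contourArea); e=cv2.fitEllipse(cv2.convexHull(c)); px=(np.array(e[0])+.5)/4-.5+[u-w,v-w]
    print(n,'ellipse px',px.round(2),(np.array(e[1])/4).round(1),round(e[2]))
    for z in(.084,.088): print(z,onplane([px],z,E,k)[0].round(4))
    o,r=rays([px],E,k); ob.append((o,r[0]/np.linalg.norm(r[0])))
P=[np.eye(3)-np.outer(r,r) for o,r in ob]
X=np.linalg.solve(sum(P),sum(q@o for q,(o,r) in zip(P,ob))); print('triang',X.round(4),[round(np.linalg.norm(q@(X-o))*1e3,2) for q,(o,r) in zip(P,ob)])
s=np.sin(np.radians(25)); n0=np.array([-.963*s,-.27*s,np.cos(np.radians(25))])
for n in('t0','s0','t1'):
    p,d,E,k=load(n); C=cloud(d,E,k).reshape(-1,3); C=C[np.linalg.norm(C-X,axis=1)<.04]
    h=(C-X)@n0; rad=np.linalg.norm((C-X)-np.outer(h,n0),axis=1)
    an=(rad<12.5e-3)&(rad>6.5e-3)&(abs(h)<.012); t=(h>.009)&(rad<.012); print(n,'annulus h',np.median(h[an]).round(4),an.sum(),'tip h',np.sort(h[(rad<.01)])[-5:].round(4),'tip mean',C[t].mean(0).round(4),'lateral',((C[t]-X).mean(0)-n0*h[t].mean()).round(4),t.sum())
```

```text
t0 ellipse px [352.4  198.42] [11.8 12.7] 61
0.084 [ 0.5938 -0.1888  0.084 ]
0.088 [ 0.593  -0.1882  0.088 ]
s0 ellipse px [347.33 182.77] [12.8 14.9] 100
0.084 [ 0.5969 -0.1911  0.084 ]
0.088 [ 0.5927 -0.1898  0.088 ]
triang [ 0.5929 -0.189   0.0878] [np.float64(0.84), np.float64(0.84)]
t0 annulus h -0.0027 64 tip h [0.0136 0.0143 0.0157 0.016  0.0162] tip mean [ 0.5875 -0.1884  0.0998] lateral [-0.0001  0.0021  0.0002] 19
s0 annulus h -0.0035 67 tip h [0.0142 0.0143 0.0159 0.0164 0.0166] tip mean [ 0.5864 -0.1884  0.0993] lateral [-0.0012  0.0021 -0.0003] 19
t1 annulus h -0.0028 60 tip h [0.0154 0.0155 0.0155 0.0157 0.0167] tip mean [ 0.5872 -0.1886  0.1004] lateral [-0.0001  0.002   0.0002] 16
```

```bash
cat >> h.py <<'E'
n0=np.array([-.407,-.1141,.9063]); n0/=np.linalg.norm(n0); N=np.array([.6038,-.185,.0632])
def go(h,x_t=None,off=(0,0,0)): delta(N+h*n0+np.array(off),-n0,x_t=x_t)
E
python3 - <<'E'
from h import *
go(.110)
p,d,E,k=load('t0'); print(onplane([[240,147],[380,128]],0,E,k))
E
```

```text
t 8.8 shift mm [-38.  140.2  -6.8] turn deg [-12.78  22.18   0.  ] F [ 0.3  0.4 -2.5] M [-0.05 -0.02 -0.01] w 0.307 z [-0.0114  0.0024 -0.9999] x [ 0.708  0.707 -0.006] p [ 0.4868 -0.0715  0.1572]
[[ 0.73496597  0.06918924  0.        ]
 [ 0.78602523 -0.27134254  0.        ]]
```

>>> drive_tool(series=[[0,5,-4,-3.2,5.5,0],[0,5,-4,-3.2,5.5,0],[0,5,-4,-3.2,5.5,0],[0,5,0,-3.2,5.5,0],[0,0,0,0,0,0]])

```text
t: 9.3
eef_pos: [0.4966, -0.085, 0.1626]
ee_rot: [0.023, 0.903, 0.371, 0.215]
force: [-0.6, 0.5, -3.2]
width: 0.313
```

```bash
python3 -c "
from h import *
go(.11)"
```

```text
t 9.3 shift mm [-37.1 122.7  11.8] turn deg [-0.2  -0.13  0.  ] F [-0.6  0.5 -3.2] M [-0.1   0.42  0.08] w 0.313 z [ 0.406   0.1182 -0.9062] x [0.631 0.681 0.372] p [ 0.4966 -0.085   0.1626]
```

>>> drive_tool(series=[[-9,30,0,0,0,0],[-9,30,2,0,0,0],[-9,30,4,0,0,0],[-9,30,4,0,0,0],[0,0,0,0,0,0]])

```text
t: 9.8
eef_pos: [0.5562, -0.1969, 0.1566]
ee_rot: [0.016, 0.906, 0.371, 0.204]
force: [0.3, -0.5, -1.9]
width: 0.31
```

>>> drive_tool(series=[[0,0,0,0,0,0],[0,0,0,0,0,0],[0,0,0,0,0,0],[0,0,0,0,0,0],[0,0,0,0,0,0]])

```text
t: 10.3
eef_pos: [0.5545, -0.1933, 0.1538]
ee_rot: [0.013, 0.907, 0.372, 0.199]
force: [0.6, 0.1, -2.0]
width: 0.303
```

Run:
```python
from h import *
go(.11)
ims=[]
for n,f in(('wrist','w3'),('top','t3'),('scene','s3')):
    p,d,E,k=grab(n,f)
    c=proj(N+.05*n0,E,k)[0]; print(n,'tip',proj(N+.042*n0,E,k)[0].round(1),'mouth',proj(N+.0695*n0,E,k)[0].round(1))
    u,v=c.astype(int); r=65 if n=='wrist' else 32
    u=min(max(u,r),560-r); v=min(max(v,r),420-r)
    ims.append(cv2.resize(p[v-r:v+r,u-r:u+r],(266,266),interpolation=cv2.INTER_CUBIC)[:,:,::-1]); print('origin',u-r,v-r,'scale',133/r)
cv2.imwrite('pics/a3.png',np.hstack(ims))
go(.11)
```

```text
t 10.3 shift mm [ 3.2  7.7 -7.3] turn deg [-1.98  1.17 -0.  ] F [ 0.6  0.1 -2. ] M [-0.17  0.36 -0.  ] w 0.303 z [ 0.371   0.1253 -0.9201] x [0.644 0.679 0.352] p [ 0.5545 -0.1933  0.1538]
wrist tip [282.5 235.4] mouth [282.4 248.4]
origin 217 173 scale 2.046153846153846
top tip [354.1 200.2] mouth [357.5 203.2]
origin 323 169 scale 4.15625
scene tip [348.5 179.9] mouth [352.2 174.3]
origin 317 146 scale 4.15625
t 10.45 shift mm [ 3.4  7.3 -7.2] turn deg [-1.95  1.16  0.  ] F [-0.5  0.5 -1.9] M [-0.16  0.28  0.03] w 0.306 z [ 0.3715  0.1251 -0.92  ] x [0.644 0.679 0.352] p [ 0.5547 -0.1937  0.1538]
```

View pics/a3.png

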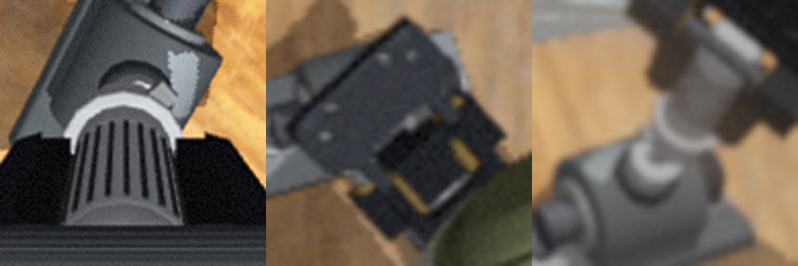

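>>> drive_tool(series=[[3,7,-7,-2,1.2,0],[0,0,0,0,0,0],[0,0,0,0,0,0],[0,0,0,0,0,0],[0,0,0,0,0,0]])

```text
t: 10.95
eef_pos: [0.5589, -0.1981, 0.1638]
ee_rot: [0.026, 0.904, 0.368, 0.217]
force: [0.6, 0.5, -2.1]
width: 0.309
```

Run:
```python
from h import *
go(.11)
p,d,E,k=grab('scene','s4')
r=40;u,v=350,175
a=cv2.resize(p[v-r:v+r,u-r:u+r],None,fx=6,fy=6,interpolation=cv2.INTER_CUBIC)
# draw the believed axis for reference
T,r0,_=pose(); z=-r0.apply([0,0,1])
for P,col in((N+.024*n0,(255,0,0)),(N+.042*n0,(255,0,0)),(T-.0405*z,(0,255,0)),(T+.05*z,(0,255,0))):
    q=((proj(P,E,k)[0]-[u-r,v-r]+.5)*6).astype(int); cv2.circle(a,tuple(int(i) for i in q),3,col,-1)
cv2.imwrite('pics/s4c.png',a[:,:,::-1])
```

```text
t 10.95 shift mm [ 0.1 -0.5  1. ] turn deg [ 0.29 -0.14  0.  ] F [ 0.6  0.5 -2.1] M [-0.14  0.32 -0.01] w 0.309 z [ 0.4119  0.1122 -0.9043] x [0.635 0.676 0.373] p [ 0.5589 -0.1981  0.1638]
```

View pics/s4c.png

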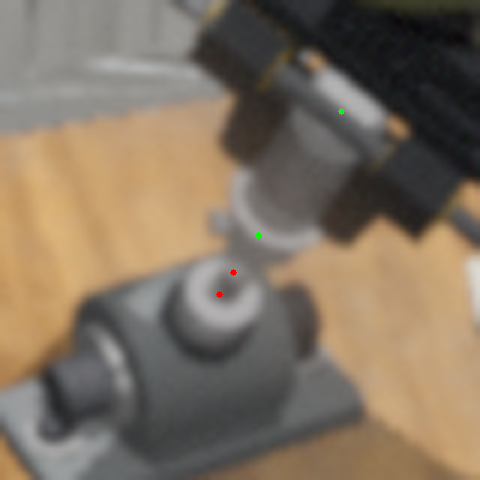

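>>> drive_tool(series=[[0,-0.5,8,0.3,-0.1,0],[0,0,8,0,0,0],[0,0,5,0,0,0],[0,0,0,0,0,0],[0,0,0,0,0,0]])

```text
t: 11.5
eef_pos: [0.5679, -0.1948, 0.1419]
ee_rot: [0.023, 0.904, 0.368, 0.215]
force: [0.3, -0.4, -1.3]
width: 0.309
```

```bash
python3 -c "
from h import *
go(.09)"
```

```text
t 11.5 shift mm [ 0.3  0.5 -3. ] turn deg [-0.15 -0.02  0.  ] F [ 0.3 -0.4 -1.3] M [-0.13  0.36  0.01] w 0.309 z [ 0.4055  0.1162 -0.9067] x [0.636 0.676 0.371] p [ 0.5679 -0.1948  0.1419]
```

>>> drive_tool(series=[[0.3,0.5,4,-0.1,0,0],[0,0,4,0,0,0],[0,0,4,0,0,0],[0,0,0,0,0,0],[0,0,0,0,0,0]])

```text
t: 12.0
eef_pos: [0.5738, -0.1936, 0.1305]
ee_rot: [0.024, 0.904, 0.368, 0.215]
force: [-0.0, 0.0, -2.0]
width: 0.311
```

```bash
python3 -c "
from h import *
go(.075)"
```

```text
t 12.0 shift mm [-0.1 -0.2 -0.9] turn deg [-0.01 -0.02  0.  ] F [-0.  0. -2.] M [-0.11  0.35  0.01] w 0.311 z [ 0.407   0.1145 -0.9062] x [0.636 0.676 0.371] p [ 0.5738 -0.1936  0.1305]
```

>>> drive_tool(series=[[0,0,3,0,0,0],[0,0,3,0,0,0],[0,0,2,0,0,0],[0,0,0,0,0,0],[0,0,0,0,0,0]])

```text
t: 12.5
eef_pos: [0.5771, -0.1927, 0.1232]
ee_rot: [0.025, 0.904, 0.368, 0.215]
force: [-1.9, -1.2, 0.2]
width: 0.308
```

```bash
python3 -c "
from h import *
go(.066)"
```

```text
t 12.5 shift mm [-0.  -0.3  0.2] turn deg [ 0.01 -0.01 -0.  ] F [-1.9 -1.2  0.2] M [-0.14  0.59  0.02] w 0.308 z [ 0.4072  0.1141 -0.9062] x [0.636 0.677 0.371] p [ 0.5771 -0.1927  0.1232]
```

>>> drive_tool(series=[[0,-0.2,3,0,0,0],[0,0,3,0,0,0],[0,0,3,0,0,0],[0,0,0,0,0,0],[0,0,0,0,0,0]])

```text
t: 13.0
eef_pos: [0.5809, -0.1917, 0.1154]
ee_rot: [0.025, 0.904, 0.369, 0.216]
force: [-5.1, -0.2, 4.1]
width: 0.313
```

```bash
python3 -c "
from h import *
go(.057)"
```

```text
t 13.0 shift mm [-0.3 -0.5  0.4] turn deg [ 0.09 -0.02  0.  ] F [-5.1 -0.2  4.1] M [0.01 0.73 0.05] w 0.313 z [ 0.4083  0.1132 -0.9058] x [0.636 0.677 0.371] p [ 0.5809 -0.1917  0.1154]
```

>>> drive_tool(series=[[-0.3,-0.6,2,0,0,0],[0,-0.2,1.5,0,0,0],[0,0,0,0,0,0],[0,0,0,0,0,0],[0,0,0,0,0,0]])

```text
t: 13.5
eef_pos: [0.5821, -0.1916, 0.1137]
ee_rot: [0.027, 0.904, 0.369, 0.216]
force: [-5.9, -0.5, 6.0]
width: 0.311
```

```bash
cat >> h.py <<'E'
def axial():
    f=arm.sense()['force']+np.array([0,0,2.1]); r=pose()[1]; print('axial',(f@n0).round(2),'lateral tool',r.inv().apply(f-(f@n0)*n0).round(2))
E
python3 -c "
from h import *
go(.0545);axial()"
```

```text
t 13.5 shift mm [-0.5 -0.8  0.8] turn deg [ 0.29 -0.06 -0.  ] F [-5.9 -0.5  6. ] M [0.01 0.78 0.11] w 0.311 z [ 0.411   0.1111 -0.9048] x [0.635 0.678 0.371] p [ 0.5821 -0.1916  0.1137]
axial 9.79 lateral tool [-1.11 -1.9  -0.01]
```

>>> drive_tool(series=[[-0.6,-1,2,0.3,0,0],[-0.4,-0.6,2,0.2,0,0],[-0.3,-0.5,1,0,0,0],[0,0,0,0,0,0],[0,0,0,0,0,0]])

```text
t: 14.0
eef_pos: [0.5828, -0.1916, 0.1128]
ee_rot: [0.026, 0.903, 0.37, 0.217]
force: [-6.5, 0.8, 6.5]
width: 0.312
```

```bash
python3 -c "
from h import *
go(.0535);axial()"
```

```text
t 14.0 shift mm [-0.6 -1.1  0.7] turn deg [ 0.22 -0.18 -0.  ] F [-6.5  0.8  6.5] M [0.04 0.86 0.15] w 0.312 z [ 0.4115  0.1134 -0.9043] x [0.632 0.679 0.373] p [ 0.5828 -0.1916  0.1128]
axial 10.36 lateral tool [-0.38 -3.13 -0.01]
```

>>> drive_tool(series=[[-0.6,-1.2,2,0.2,0,0],[-0.6,-1.2,2,0.2,0,0],[-0.6,-1.2,2,0,0,0],[-0.5,-1,2,0,0,0],[-0.5,-1,2,0,0,0]])

```text
t: 14.5
eef_pos: [0.5833, -0.1915, 0.1116]
ee_rot: [0.03, 0.902, 0.371, 0.22]
force: [-14.9, -0.1, 22.6]
width: 0.31
```

```bash
python3 -c "
from h import *
go(.0535);axial()"
```

```text
t 14.5 shift mm [-0.5 -1.1 -0.6] turn deg [ 0.77 -0.38 -0.  ] F [-14.9  -0.1  22.6] M [0.26 1.3  0.26] w 0.31 z [ 0.42   0.109 -0.901] x [0.628 0.682 0.375] p [ 0.5833 -0.1915  0.1116]
axial 28.45 lateral tool [-0.33 -4.68 -0.06]
```

>>> drive_tool(series=[[0,0,0.7,0,0,0],[0,0,0.7,0,0,0],[0,0,0.7,0,0,0],[0,0,0.7,0,0,0],[0,0,0.7,0,0,0]])

```text
t: 15.0
eef_pos: [0.5834, -0.1914, 0.112]
ee_rot: [0.032, 0.901, 0.372, 0.221]
force: [-9.7, 0.4, 11.2]
width: 0.306
```

```bash
python3 -c "
from h import *
go(.0535);axial();grab('scene','s5');go(.0535);axial()
for i in range(6): grab('top')
go(.0535);axial()
p,d,E,k=load('s5');r=45;u,v=350,175
cv2.imwrite('pics/s5c.png',cv2.resize(p[v-r:v+r,u-r:u+r],None,fx=6,fy=6,interpolation=cv2.INTER_CUBIC)[:,:,::-1])"
```

```text
t 15.0 shift mm [-0.7 -1.2 -0.3] turn deg [ 0.9  -0.37 -0.  ] F [-9.7  0.4 11.2] M [0.09 1.17 0.22] w 0.306 z [ 0.4214  0.1072 -0.9005] x [0.626 0.684 0.374] p [ 0.5834 -0.1914  0.112 ]
axial 15.94 lateral tool [-0.95 -3.92 -0.07]
t 15.05 shift mm [-0.8 -1.2 -0.2] turn deg [ 0.9  -0.37  0.  ] F [-9.7 -0.4 10. ] M [0.07 1.14 0.21] w 0.316 z [ 0.4215  0.1072 -0.9005] x [0.626 0.684 0.374] p [ 0.5834 -0.1914  0.112 ]
axial 14.98 lateral tool [-1.89 -3.62 -0.07]
t 15.35 shift mm [-0.7 -1.2 -0.3] turn deg [ 0.9  -0.37  0.  ] F [-9.5 -1.  10.3] M [0.08 1.15 0.18] w 0.305 z [ 0.4214  0.1072 -0.9005] x [0.626 0.684 0.374] p [ 0.5834 -0.1914  0.112 ]
axial 15.2 lateral tool [-2.1  -2.95 -0.06]
```

View pics/s5c.png

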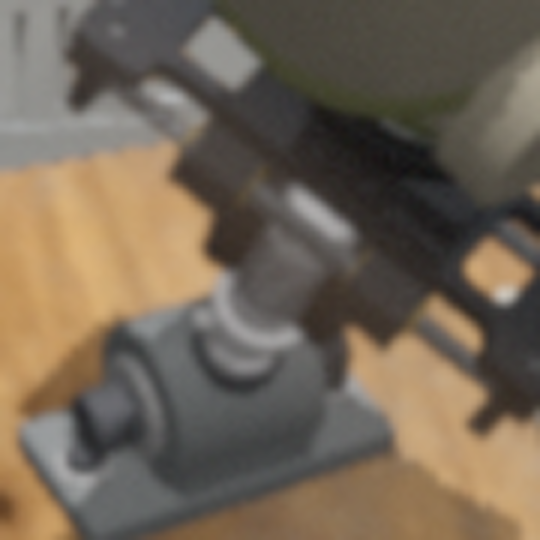

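```bash
python3 -c "
from h import *
arm.close_job(); go(.0535); axial()"
```

```text
the job is handed in; nothing more can be done
the job is handed in; nothing more can be done
```

I turned the coupler out of the left-most holder, pressed it onto the tilted nipple and handed the job in at about 15.4 s. It was still gripped and pressed against the spring. The hand-in reports no verdict, so success is judged only from my own readings below.

- **Release:** I turned the coupler counter-clockwise about 70° until the moment jumped to 0.46 N m, which was the stop. I eased back 3° and it lifted out with no resistance.
- **Pressing on:** The coupler's estimated path stayed within about 1 mm and 1° of the measured nipple axis. The axial force rose along the sleeve spring's curve, then to about 28 N with the sleeve against its stop. I then eased the push off.
- **Last checks:** The mouth face is about 13 mm from the nipple's origin, so by that estimate the sleeve is fully down. The push held steady at about 15 N over 0.35 s. The gripper opening is 27 mm, so it still holds the coupler. The last scene crop shows it seated on the nipple.
- **What did not agree fully:** A sideways force of 3 to 4 N remained, and the tool ended about 1.4 mm and 1° off my estimated axis. That is inside the 3 mm and 8° limits, and my estimate is itself only good to 1 to 2 mm. Small sideways corrections did not remove it.
- **Bystanders:** I did not measure the tape roll, vial and tin again at the end. The path kept clear of all three, and I saw no contact force on the way.

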